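Open the spring jaw of the model holder for a cast and hold it

TASK

I want to put the loose plaster cast into the spring-jaw model holder, and I need the jaw held open for me. Pull the white stop block straight up off the holder's rail, past its sprung catch, and set it down gently on the bench clear of the holder; then draw the sliding jaw back by its T-handle until the jaw's pointer stands level with the index on the scale, and keep it drawn there without letting it snap back. Finish while still holding the handle at the mark; do not disturb the index, the cast, the spatula or the pencil.

Things in the scene. Friction and masses are not known exactly. Their poses are not given: they have to be found in the camera images.
- holder: Model holder for plaster casts, fixed on the bench: base plate 210 x 112 x 10 mm, rail 20 mm wide along its middle, rail top z = 28 mm. Origin on the bench under the rail; x axis from the end block (inner face x -54, top z 32) to the fixed jaw (face x +68, top z 46). The sliding jaw is drawn along its -x. Spring barrels at y +-27, top z 29. Scale with index on its -y edge. Yaw within 0.45 rad
- jaw (a joint): sliding jaw's travel in m: 0 = shut (jaw gap 18 mm), grows as it is drawn toward the end block, limit 0.056. A spring pulls it shut: 4.4 N at 0, 1.1 N more per 10 mm. While the stop block is on the rail the jaw can move only about 3 mm
- handle (a point): centre of the T-handle's black crossbar on the sliding jaw: round bar 14 mm thick, 54 mm long along the holder's y, 68 mm above the bench, on a 10 mm post under its middle, standing on the jaw's saddle (top z 37 mm). The jaw plate (top z 46 mm) begins 18 mm from the bar toward the fixed jaw. Axes as the holder's
- pointer (a point): tip of the small pointer on the sliding jaw's -y side, 18 mm above the bench, beside the scale; moves with the jaw; axes as the holder's
- index_mark (a point): tip of the index, a small dark saddle with an upright clamp screw on the scale bar at the holder's -y edge. The jaw is at the mark when the pointer has the same x as this point in the holder's frame; it stands 39 to 52 mm from the shut jaw's pointer, toward the end block. Axes as the holder's
- stop_block: white plastic saddle 57 (x, along rail) x 38 x 53 mm high, 70 g, astride the rail between sliding jaw and end block. Origin: centre of its underside, z up; 14 mm above the bench while clipped on. Sprung balls in the rail's flanks hold it: a straight upward pull of about 5 to 12 N frees it in the first 8 mm; it is clear of the rail after 16 mm, of all round it after 60. It stands on its legs
- tab (a point): grip point on the stop block's upright tab, 44 mm above the block's origin (58 mm above the bench while clipped on). Tab 32 long (x) x 11 thick (y) mm, from 22 to 53 mm above the origin. The T-handle's bar is 42 mm away along x, so close the fingers across the rail (along y)
- plaster_cast: loose beige plaster tooth cast, 53 x 58 x 26 mm, on the bench on the holder's +y side; origin centre of underside; not to be moved
- spatula: loose plaster spatula with red handle, 218 mm long, on the bench at the right near the robot; not to be moved. Between it and the holder the bench is free: room for the stop block about 125 mm from the rail on the holder's -y side
- drawing_pencil: loose green pencil, 164 mm long, on the bench behind the holder to the left; not to be moved
Mind the look-alikes: they are no part of the job. Leave any purple or yellow look-alike of the stop_block alone.

How it is judged:
On the way, in this order (a step that is already met when the one before it is completed fails the run):
1. the stop block is pulled up off the rail, held by the fingers, with the jaw still shut (z of stop_block in the frame of holder above 0.033 m and contact force between stop_block and the fingers above 0.5 N and value of joint jaw below 0.012 m), for 0.1 s.
2. the stop block is put down on the bench clear of the holder and let go (height (world z) of stop_block below 0.03 m and contact force between stop_block and holder below 0.1 N and contact force between stop_block and the fingers below 0.1 N and linear speed of stop_block below 0.02 m/s and value of joint jaw below 0.012 m), for 0.2 s.
3. the jaw is drawn to the index by its handle and kept there for a second (x of pointer in the frame of index_mark between -0.004 and 0.004 m and contact force between jaw and the fingers above 4 N and distance between the grasp point and handle below 0.04 m), for 1 s.
At the end, for the whole second after the job is handed in: The fingers hold the sliding jaw at its T-handle (TCP within 40 mm of the bar's centre), against its spring, with its pointer within 4 mm of the index along the slide, at rest; the stop block lies on the bench at rest, not touching the holder, and nothing else props the jaw (all of step 3 and velocity of joint jaw between -0.01 and 0.01 m/s and height (world z) of stop_block below 0.03 m and linear speed of stop_block below 0.02 m/s and contact force between each of stop_block, plaster_cast, spatula, drawing_pencil and holder below 0.1 N); the arm keeps its last pose, push and grip.
It fails at once if the jaw snaps back (closes faster than 0.25 m/s) (velocity of joint jaw below -0.25 m/s).
It fails at once if the index is shifted by more than 3 mm (distance of index_mark from where it was at the start of the episode above 0.003 m).
It fails at once if the cast, the spatula or the pencil is moved by more than 20 mm (distance of any of plaster_cast, spatula, drawing_pencil from where it was at the start of the episode above 0.02 m).
It fails at once if the stop block is dropped or thrown (moves faster than 0.8 m/s out of the fingers) (linear speed of stop_block above 0.8 m/s and contact force between stop_block and the fingers below 0.1 N).
It also fails if it takes over 48 s, if anything falls off the work surface, if the arm or the gripper's body presses on something with over 40 N, if the wrist force passes 120 N, or if a joint passes its speed limit or range.

ROBOT

A 6-joint arm with a two-finger parallel gripper is mounted at the origin on a cart in front of the work surface, level with it; the furniture and walls round the work are solid. World frame = base frame: x ahead of the robot, y to its left, z up, the work surface at z = 0. Lengths are in m, angles in rad, forces in N, time in s.
With the tool pointing down it reaches from about 0.225 to 0.875 m from the base axis. Payload 3.4 kg.
Tool frame: the origin (TCP) lies between the finger pads, 19 mm behind the fingertips; this is the grasp point; z points along the fingers, y is the line along which they close (so a half turn about z gives the same grasp; the last joint's range is limited). The gripper opens to 85 mm and grips with 20 to 120 N. Pads are 22 mm wide; open, the fingers measure 114 mm over their backs; the gripper's body (76 mm by 85 mm) begins 54 mm behind the grasp point. The pads swing forward as they close: fully open they stand 13 mm farther back than shut.
Start: joints at [1.227, 0.276, 1.505, -0, 1.361, -0.121], TCP at [0.127, 0.561, 0.25] pointing down, gripper open.
Joint ranges: [-2.89, 2.89], [-0.75, 2.08], [0.22, 2.7], [-1.18, 4.32], [0.11, 2.71], [-2.7, 2.7]. Speed limits (rad/s): [2.57, 2.57, 3.14, 3.14, 3.14, 3.14].

INTERFACE

Orientations are given as a unit quaternion [w, x, y, z].
In Python, from rig import manip, eyes gives the robot as it stands.
- The arm moves only by the tool servo_tool, never from a script. Its argument "series" is text: rows parted by semicolons, each of 7 numbers parted by spaces: the shift along the tool's x, y, z in m, then the turn, a rotation vector about the tool's x, y, z in degrees, then the closure, from 0 (fully open) to 1 (shut). In form: dx dy dz ax ay az fingers; .... A call has 1 to 5 rows; each row is the pose to reach, as a shift and turn from the pose commanded when the call began, along the tool's axes at that moment; what a row does not reach only later rows make up. A row lasts 1/10 s, in which the tool goes at most 50 mm and 8.59 degrees, less where a joint would pass 70% of its speed; a pose out of reach is approached as far as the arm can. A call with a gripper value outside its range is refused whole. The fingers move at their own pace and stop on an object; "squeeze" is the grip in N (left out, the last holds). Time passes only in rows, so rows that repeat a pose let the fingers close. It gives the time, the measured TCP pose, the force, the opening and the grip force at its end, in the units of the state.
- manip.get_state(): the state, without advancing time (a new reading comes with each control period).
- eyes.get_image(name): name is "side" or "top"; returns the picture (384x512x3 uint8, red, green, blue); there is no depth.
- eyes.camera_info(name): a dict with "fx", "fy", "cx", "cy" (pixels), "eye" and "orientation" of the camera in the world. Camera axes: x right, y down, z forward; pixel columns grow to the right and rows downward; lengths in m; the calibration is good to about 2 mm. A picture is of the moment at which its call begins. camera_info takes no time and is no camera call.
- manip.sign_off(): hands the job in; it is judged then, once.
The state is a dict: "clock": time; "qpos": joint angles; "qd": joint speeds; "effort": joint torques, N m; "position": TCP position; "ee_rot": TCP orientation; "contact_force": force on the tool from outside, world axes, zero at the start; "moment": the same for the moment, N m; "width": finger opening in m; "gripper_force": force on a finger pad.
Only numpy, scipy, OpenCV 4.12 (cv2) and the standard library are available. Lean on these libraries where they do the work, as an engineer would, in place of code of your own. Each camera call takes 0.05 s, during which the arm holds its last target. There are 200 camera calls.

## Working session

There is one attempt and no reset: what is moved stays moved. The work goes in short steps, Python scripts to look and compute and a tool call to move; the robot and the scene stay as the last step left them, time stands still between calls to the robot, and variables do not carry over. Pictures are saved under pics/ and viewed, at most 10 in all, crops included, and the job is handed in when it is done.

Besides the shell and the picture viewer there is one more tool, called after "Emit:" as a command line: name --argument value ..., lists and objects as JSON in quotes. servo_tool: Moves the arm, as the interface text tells. Its arguments: {"type":"object","properties":{"series":{"type":"string"},"squeeze":{"type":"number"}},"required":["series"]}

```bash
mkdir -p pics; cat > h.py <<'E'
import numpy as np, cv2
from scipy.spatial.transform import Rotation as R
from rig import manip, eyes
def img(n,f=None):
    im=eyes.get_image(n)[:,:,::-1].copy()
    if f: cv2.imwrite('pics/'+f,im)
    return im
def cam(n):
    c=eyes.camera_info(n); q=np.array(c['orientation'])
    M=R.from_quat(q[[1,2,3,0]]).as_matrix() if q.shape==(4,) else q
    return c,M
def ray(n,u,v,z):
    c,M=cam(n); d=M@np.array([(u-c['cx'])/c['fx'],(v-c['cy'])/c['fy'],1]); e=np.array(c['eye'])
    return e+d*(z-e[2])/d[2]
def proj(n,p):
    c,M=cam(n); q=M.T@(np.array(p)-c['eye']); return np.array([c['fx']*q[0]/q[2]+c['cx'],c['fy']*q[1]/q[2]+c['cy']])
def totool(dw):
    q=np.array(manip.get_state()['ee_rot']); return R.from_quat(q[[1,2,3,0]]).as_matrix().T@np.array(dw)
E
python3 - <<'E'
from h import *
a=img('top','t0.png');b=img('side','s0.png')
for n in('top','side'):print(eyes.camera_info(n))
print(manip.get_state())
E
```

```text
{'fx': 479.4000065981729, 'fy': 479.4000065981729, 'cx': 252.5115186097613, 'cy': 186.2899505549035, 'eye': array([0.40246056, 0.07997381, 1.58952675]), 'orientation': array([ 0.03720556, -0.6967101 ,  0.71587942, -0.02697088])}
{'fx': 393.7878347884591, 'fy': 393.7878347884591, 'cx': 251.95970288338273, 'cy': 190.09443066936325, 'eye': array([0.59043517, 0.86189818, 0.70140655]), 'orientation': array([-0.00300195,  0.01642824,  0.89928384, -0.43704654])}
{'clock': 0.1, 'qpos': array([ 1.22698888e+00,  2.76559055e-01,  1.50598607e+00,  3.85821943e-05,
        1.36070383e+00, -1.20970347e-01]), 'qd': array([-0.00113657, -0.0010529 , -0.00472786, -0.00096741,  0.00170461,
       -0.00083886]), 'effort': array([ 1.25558847e-03, -4.17701054e+01, -2.46404904e+01, -2.55296291e-04,
        5.75680679e-03,  1.02271855e-05]), 'position': array([0.12690457, 0.56038389, 0.24921877]), 'ee_rot': array([-2.09081910e-04,  1.11192141e-01,  9.93798582e-01, -8.01544546e-04]), 'contact_force': array([ 0.80545835,  0.87708133, -0.71277767]), 'moment': array([-0.00777818,  0.04902121,  0.01459463]), 'gripper_force': 0.0, 'width': 0.08534735036885657}
```

View pics/t0.png

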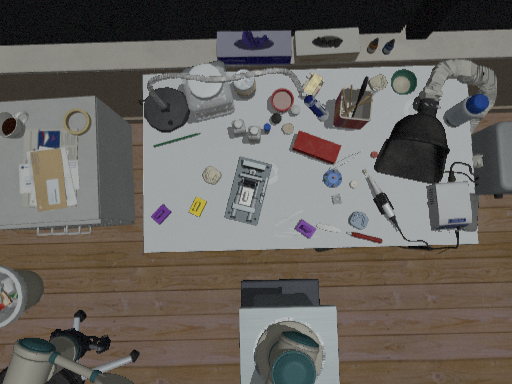

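View pics/s0.png

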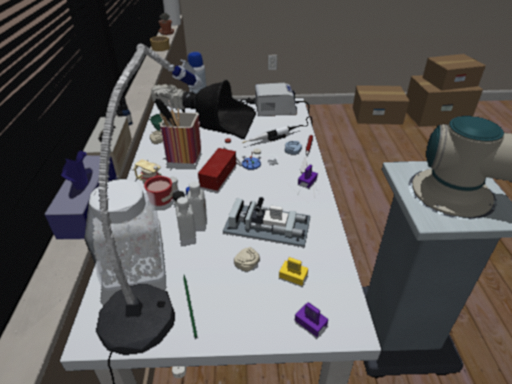

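The top view shows the holder at about (247,190), long axis nearly along world x. The cast is at (212,174), the spatula at (350,233) and the pencil at (177,139). Candidates for the stop block are:
- white on the rail at (246,195)
- yellow at (198,207)
- purple at (161,214)
- purple at (306,229)

I choose the white one astride the rail and check it in a close crop.

```bash
python3 - <<'E'
from h import *
t=cv2.imread('pics/t0.png');s=cv2.imread('pics/s0.png')
a=cv2.resize(t[150:230,215:280],None,fx=6,fy=6,interpolation=cv2.INTER_CUBIC)
b=cv2.resize(s[190:250,215:320],None,fx=4,fy=4,interpolation=cv2.INTER_CUBIC)
o=np.zeros((480,800,3),np.uint8);o[:480,:390]=a;o[:240,390:390+410]=b[:, :410]
cv2.imwrite('pics/c0.png',o)
# base-plate outline: grey-blue vs white bench
g=cv2.cvtColor(t,cv2.COLOR_BGR2HSV)
m=(t.max(2)<170).astype(np.uint8); m[:150]=0;m[232:]=0;m[:,:222]=0;m[:,278:]=0
m=cv2.morphologyEx(m,cv2.MORPH_CLOSE,np.ones((9,9)))
c=max(cv2.findContours(m,0,2)[0],key=cv2.contourArea)
r=cv2.minAreaRect(c);bp=cv2.boxPoints(r);w=np.array([ray('top',*p,.01) for p in bp]);print(r);print(w.round(4),w.mean(0),np.linalg.norm(np.diff(w,axis=0),axis=1))
E
```

```text
((249.5, 190.49996948242188), (54.99999237060547, 80.99998474121094), -0.0)
[[0.402  0.205  0.01  ]
 [0.6709 0.1995 0.01  ]
 [0.6656 0.0162 0.01  ]
 [0.3972 0.0246 0.01  ]] [0.53390804 0.1113348  0.01      ] [0.26897714 0.1833025  0.26848652]
```

View pics/c0.png

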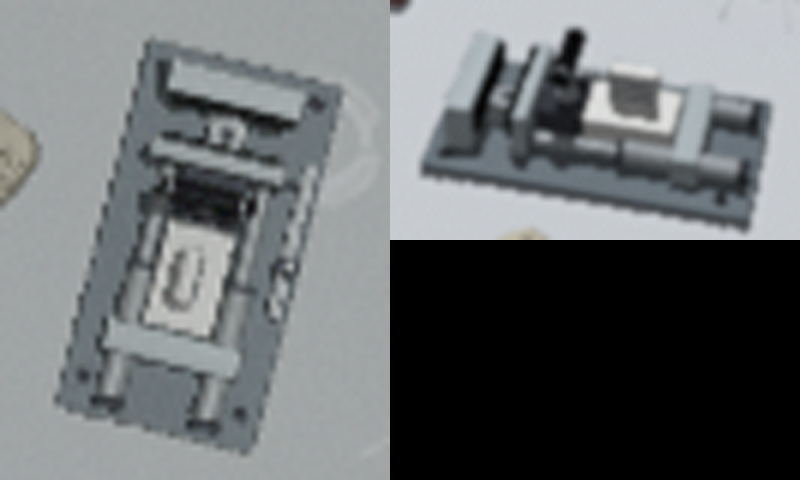

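The crop confirms the white saddle with its upright tab (crop 185,278) on the rail. The black T-bar is at (208,195) and the index saddle at (283,270). The holder plate corners are at about (148,40), (343,88), (252,452) and (56,403).

```bash
cat >> h.py <<'E'
def holder(t):
    m=(cv2.cvtColor(t,cv2.COLOR_BGR2GRAY)<135).astype(np.uint8); m[:150]=0;m[232:]=0;m[:,:222]=0;m[:,278:]=0
    n,l,st,_=cv2.connectedComponentsWithStats(cv2.morphologyEx(m,cv2.MORPH_CLOSE,np.ones((3,3))))
    k=1+st[1:,4].argmax(); c=max(cv2.findContours((l==k).astype(np.uint8),0,2)[0],key=cv2.contourArea)
    w=np.array([ray('top',*p[0],.01)[:2] for p in c])
    return cv2.minAreaRect((w*1000).astype(np.float32))
E
python3 - <<'E'
from h import *
t=cv2.imread('pics/t0.png')
print(holder(t))
T=lambda x,y:((x+.5)/6-.5+215,(y+.5)/6-.5+150)
c=np.array([ray('top',*T(*p),.01) for p in [(148,40),(343,88),(252,452),(56,403)]])
print(c.round(4),c.mean(0),np.linalg.norm(np.diff(c,axis=0),axis=1))
d=(c[0]+c[1]-c[2]-c[3]);yaw=np.arctan2(d[1],d[0]);print('yaw',yaw)
C=c.mean(0)[:2];Rz=np.array([[np.cos(yaw),-np.sin(yaw)],[np.sin(yaw),np.cos(yaw)]])
for n,x,y,z in [('tabtop',185,278,.067),('tabmid',185,278,.058),('index',283,270,.02),('idxtop',291,264,.03),('barL',168,185,.068),('barR',252,208,.068),('endblk in L',108,322,.032),('endblk in R',240,350,.032),('fix L',170,88,.046),('fix R',298,124,.046),('stopFR',238,233,.036),('stopFL',165,222,.036),('stopBL',145,322,.036),('stopBR',213,335,.036),('cast',0,150,.01)]:
    p=ray('top',*T(x,y),z);print(n,p.round(4),(Rz.T@(p[:2]-C)).round(4))
def blobs(lo,hi):
    m=cv2.inRange(cv2.cvtColor(t,cv2.COLOR_BGR2HSV),lo,hi)
    n,_,st,ce=cv2.connectedComponentsWithStats(m)
    return [(ray('top',*ce[i],.01).round(3),st[i,4]) for i in range(1,n) if st[i,4]>25]
print('purple',blobs((125,80,40),(155,255,255)));print('red',blobs((0,150,60),(8,255,255)))
E
```

```text
((532.801025390625, 117.6177978515625), (112.37593078613281, 211.68807983398438), 74.3653564453125)
[[0.6482 0.1424 0.01  ]
 [0.6183 0.0351 0.01  ]
 [0.4189 0.091  0.01  ]
 [0.4485 0.1978 0.01  ]] [0.53345298 0.11657249 0.01      ] [0.11138928 0.20705452 0.11083978]
yaw -0.2715597049489108
tabtop [0.5112 0.1236 0.067 ] [-0.0233  0.0008]
tabmid [0.5119 0.1239 0.058 ] [-0.0227  0.0012]
index [0.5175 0.0712 0.02  ] [-0.0032 -0.048 ]
idxtop [0.5199 0.0669 0.03  ] [ 0.0003 -0.0515]
barL [0.561  0.1314 0.068 ] [0.0225 0.0216]
barR [0.5474 0.087  0.068 ] [ 0.0214 -0.0247]
endblk in L [0.491 0.167 0.032] [-0.0544  0.0371]
endblk in R [0.4738 0.0958 0.032 ] [-0.0519 -0.036 ]
fix L [0.616  0.1297 0.046 ] [0.076  0.0348]
fix R [0.5944 0.0611 0.046 ] [ 0.0736 -0.0371]
stopFR [0.5371 0.0951 0.036 ] [ 0.0093 -0.0197]
stopFL [0.5442 0.1346 0.036 ] [0.0055 0.0202]
stopBL [0.4902 0.1467 0.036 ] [-0.0498  0.0174]
stopBR [0.4822 0.1101 0.036 ] [-0.0477 -0.02  ]
cast [0.5891 0.2258 0.01  ] [0.0243 0.1202]
purple [(array([0.463, 0.407, 0.01 ]), np.int32(195)), (array([ 0.403, -0.068,  0.01 ]), np.int32(197))]
red [(array([ 0.674, -0.115,  0.01 ]), np.int32(773)), (array([ 0.374, -0.25 ,  0.01 ]), np.int32(59))]
```

```bash
cat >> h.py <<'E'
C=np.array([.533,.117]);YAW=-.272
def W(x,y,z): return np.array([C[0]+np.cos(YAW)*x-np.sin(YAW)*y,C[1]+np.sin(YAW)*x+np.cos(YAW)*y,z])
def rel(): # tool pose in holder frame + tool y angle error to holder y
    s=manip.get_state();p=s['position'];q=np.array(s['ee_rot']);M=R.from_quat(q[[1,2,3,0]]).as_matrix()
    d=np.array(p[:2])-C;c,n=np.cos(YAW),np.sin(YAW)
    return np.round([c*d[0]+n*d[1],-n*d[0]+c*d[1],p[2]],4),np.degrees(np.arctan2(M[1,1],M[0,1])-np.pi/2-YAW)
E
python3 - <<'E'
from h import *
s=manip.get_state()
print(totool(W(-.022,0,.16)-s['position']),rel())
E
```

```text
[-0.47209175 -0.34144327  0.0896667 ] (array([-0.5103,  0.318 ,  0.2492]), np.float64(2.8163751475943597))
```

Emit:
servo_tool --series "-0.037 -0.027 0 0 0 2.8 0.5; -0.075 -0.055 0 0 0 2.8 0.5; -0.112 -0.082 0 0 0 2.8 0.5; -0.15 -0.11 0 0 0 2.8 0.5; -0.188 -0.137 0 0 0 2.8 0.5" --squeeze 50

```text
clock: 0.6
position: [0.2807, 0.3839, 0.2497]
ee_rot: [-0.0, 0.135, 0.991, -0.0]
contact_force: [0.5, 0.3, 0.2]
width: 0.0428
gripper_force: 0.0
```

Emit:
servo_tool --series "-0.037 -0.027 0 0 0 0 0.5; -0.075 -0.053 0 0 0 0 0.5; -0.112 -0.08 0 0 0 0 0.5; -0.15 -0.105 0 0 0 0 0.5; -0.188 -0.13 0 0 0 0 0.5"

```text
clock: 1.1
position: [0.427, 0.2083, 0.2498]
ee_rot: [-0.0, 0.136, 0.991, 0.0]
contact_force: [0.1, 1.0, 0.3]
width: 0.0426
gripper_force: 0.0
```

```bash
python3 - <<'E'
from h import *
s=manip.get_state()
print(totool(W(-.022,0,.12)-s['position']),rel(),s['width'],s['qpos'])
E
```

```text
[-0.10466293 -0.05950394  0.12978629] (array([-0.1266,  0.0595,  0.2498]), np.float64(0.008477260245268741)) 0.042581425093783105 [ 3.07039175e-01  1.24776767e-01  1.70435348e+00  3.13247954e-04
  1.31267099e+00 -9.91985125e-01]
```

Emit:
servo_tool --series "-0.04 -0.023 0.02 0 0 0 0.5; -0.08 -0.045 0.04 0 0 0 0.5; -0.105 -0.06 0.08 0 0 0 0.5; -0.105 -0.06 0.12 0 0 0 0.5; -0.105 -0.06 0.13 0 0 0 0.5"

```text
clock: 1.6
position: [0.5084, 0.1227, 0.1156]
ee_rot: [-0.005, 0.136, 0.991, -0.001]
contact_force: [-1.2, 0.5, -0.3]
width: 0.0427
gripper_force: 0.0
```

```bash
python3 - <<'E'
from h import *
b=img('side');s=manip.get_state()
cv2.imwrite('pics/c1.png',cv2.resize(b[150:250,200:330],None,fx=6,fy=6,interpolation=cv2.INTER_CUBIC))
print(rel(),s['width'],s['contact_force'],proj('side',s['position']),proj('side',W(-.022,0,.058)))
E
```

```text
(array([-0.0254, -0.0005,  0.1161]), np.float64(-0.039956161943973584)) 0.04312943814757264 [-0.51117248  0.27093208 -1.40589824] [278.43007856 190.89300198] [276.30042488 209.14958697]
```

View pics/c1.png

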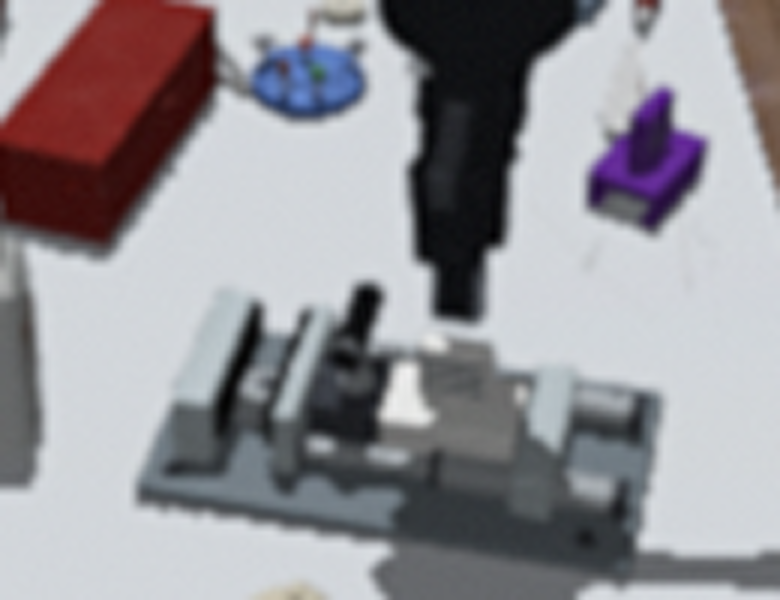

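The open fingers (crop 460,290) stand right above the white tab (crop 458,370), and it is aligned in x. Descending.

Emit:
servo_tool --series "0 0 0.02 0 0 0 0.5; 0 0 0.04 0 0 0 0.5; 0 0 0.06 0 0 0 0.5; 0 0 0.06 0 0 0 0.5; 0 0 0.06 0 0 0 0.5"

```text
clock: 2.15
position: [0.5121, 0.1247, 0.0614]
ee_rot: [0.001, 0.135, 0.991, 0.0]
contact_force: [0.6, -0.4, 0.1]
width: 0.0425
gripper_force: 0.0
```

Emit:
servo_tool --series "0 0 0 0 0 0 1; 0 0 0 0 0 0 1; 0 0 0 0 0 0 1; 0 0 0 0 0 0 1; 0 0 0 0 0 0 1" --squeeze 60

```text
clock: 2.65
position: [0.5123, 0.1241, 0.0615]
ee_rot: [0.001, 0.135, 0.991, 0.0]
contact_force: [-1.1, 0.3, 6.6]
width: 0.0097
gripper_force: 59.2
```

Emit:
servo_tool --series "0 0 -0.003 0 0 0 1; 0 0 -0.006 0 0 0 1; 0 0 -0.01 0 0 0 1; 0 0 -0.014 0 0 0 1; 0 0 -0.02 0 0 0 1"

```text
clock: 3.15
position: [0.5114, 0.124, 0.0805]
ee_rot: [-0.0, 0.135, 0.991, 0.0]
contact_force: [-0.6, -0.4, 0.4]
width: 0.0096
gripper_force: 59.3
```

Emit:
servo_tool --series "0 0 -0.01 0 0 0 1; 0 0 -0.025 0 0 0 1; 0 0 -0.04 0 0 0 1; 0 0 -0.06 0 0 0 1; 0 0 -0.08 0 0 0 1"

```text
clock: 3.65
position: [0.5113, 0.124, 0.1615]
ee_rot: [0.0, 0.135, 0.991, 0.0]
contact_force: [0.5, 0.2, -0.2]
width: 0.01
gripper_force: 59.3
```

```bash
python3 - <<'E'
from h import *
b=img('side');s=manip.get_state()
cv2.imwrite('pics/c2.png',cv2.resize(b[150:250,200:330],None,fx=6,fy=6,interpolation=cv2.INTER_CUBIC))
print(rel(),s['width'],s['contact_force'],totool(W(-.022,-.125,.141)-s['position']),W(-.022,-.125,0))
E
```

```text
(array([-0.0207,  0.0018,  0.1649]), np.float64(0.027937721098126794)) 0.009785942577263526 [ 0.63950416 -0.02285904  1.9219674 ] [ 0.00151494 -0.12688949  0.02354195] [0.47822651 0.00250605 0.        ]
```

View pics/c2.png

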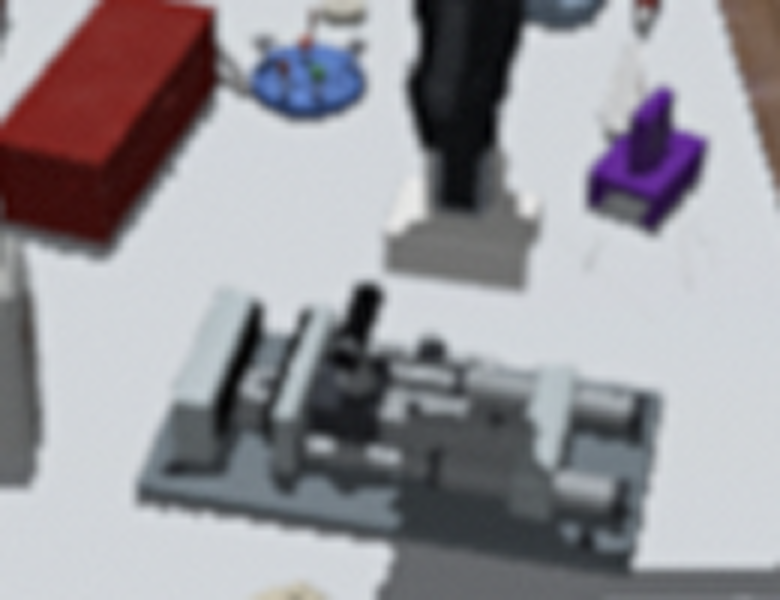

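The white block hangs in the fingers (crop 460,240), and the holder's rail is free. I carry it to the -y side.

Emit:
servo_tool --series "0 -0.03 0 0 0 0 1; 0 -0.06 0 0 0 0 1; 0 -0.09 0 0 0 0 1; 0 -0.115 0 0 0 0 1; 0 -0.127 0 0 0 0 1"

```text
clock: 4.2
position: [0.4767, 0.0002, 0.1602]
ee_rot: [0.0, 0.136, 0.991, -0.0]
contact_force: [0.2, -0.0, -1.5]
width: 0.0101
gripper_force: 59.2
```

Emit:
servo_tool --series "0 0 0.02 0 0 0 1; 0 0 0.04 0 0 0 1; 0 0 0.06 0 0 0 1; 0 0 0.08 0 0 0 1; 0 0 0.09 0 0 0 1"

```text
clock: 4.7
position: [0.4766, 0.0022, 0.0687]
ee_rot: [-0.001, 0.135, 0.991, 0.0]
contact_force: [-0.8, 0.7, -1.8]
width: 0.0101
gripper_force: 59.2
```

Emit:
servo_tool --series "0 0 0 0 0 0 1; 0 0 0 0 0 0 1"

```text
clock: 4.9
position: [0.4779, 0.0018, 0.0704]
ee_rot: [0.0, 0.135, 0.991, 0.0]
contact_force: [0.2, -0.1, -1.3]
width: 0.0101
gripper_force: 59.2
```

Emit:
servo_tool --series "0 0 0.008 0 0 0 1; 0 0 0.015 0 0 0 1; 0 0 0.018 0 0 0 1; 0 0 0.02 0 0 0 1; 0 0 0.021 0 0 0 1"

```text
clock: 5.4
position: [0.4773, 0.0017, 0.0488]
ee_rot: [-0.0, 0.135, 0.991, 0.0]
contact_force: [-0.7, 0.9, -1.0]
width: 0.0099
gripper_force: 59.2
```

Emit:
servo_tool --series "0 0 0.001 0 0 0 1; 0 0 0.002 0 0 0 1; 0 0 0.002 0 0 0 1"

```text
clock: 5.7
position: [0.4775, 0.0016, 0.0475]
ee_rot: [0.0, 0.135, 0.991, 0.0]
contact_force: [-1.5, 0.8, 3.9]
width: 0.0095
gripper_force: 59.7
```

Touching the bench (about +5 N). Release.

Emit:
servo_tool --series "0 0 0 0 0 0 0.8; 0 0 0 0 0 0 0.65; 0 0 0 0 0 0 0.5; 0 0 0 0 0 0 0.5; 0 0 0 0 0 0 0.5"

```text
clock: 6.2
position: [0.4773, 0.0017, 0.0469]
ee_rot: [-0.0, 0.135, 0.991, 0.0]
contact_force: [1.0, 0.4, 0.3]
width: 0.0427
gripper_force: 0.0
```

Emit:
servo_tool --series "0 0 -0.01 0 0 0 0.5; 0 0 -0.03 0 0 0 0.5; 0 0 -0.06 0 0 0 0.5; 0 0 -0.09 0 0 0 0.5; 0 0 -0.12 0 0 0 0.5"

```text
clock: 6.7
position: [0.4772, 0.0017, 0.1688]
ee_rot: [0.0, 0.135, 0.991, 0.0]
contact_force: [0.2, 0.8, -0.3]
width: 0.0426
gripper_force: 0.0
```

```bash
python3 - <<'E'
from h import *
t=img('top','t1.png');b=img('side','s1.png');s=manip.get_state()
o=np.zeros((480,800,3),np.uint8)
o[:,:390]=cv2.resize(t[150:230,215:280],None,fx=6,fy=6,interpolation=cv2.INTER_CUBIC)
o[:360,390:800]=cv2.resize(b[165:237,235:317],None,fx=5,fy=5,interpolation=cv2.INTER_CUBIC)
cv2.imwrite('pics/c3.png',o)
print(rel(),s['width'],s['contact_force'],s['qpos'])
for n,p in [('handle',(.02,0,.068)),('idx',(-.003,-.048,.02))]:print(n,proj('top',W(*p)),proj('side',W(*p)))
E
```

```text
(array([-0.0197, -0.1256,  0.1717]), np.float64(0.024502812826143357)) 0.04289417151349069 [ 0.9996971  -0.00725679  0.03263734] [-1.42372128e-01  1.90206708e-01  1.83102459e+00  1.05750127e-04
  1.11050123e+00 -1.44163596e+00]
handle [248.83497019 182.96084325] [259.85571391 203.60256276]
idx [261.65007414 194.6714845 ] [272.28100172 207.35230756]
```

View pics/c3.png

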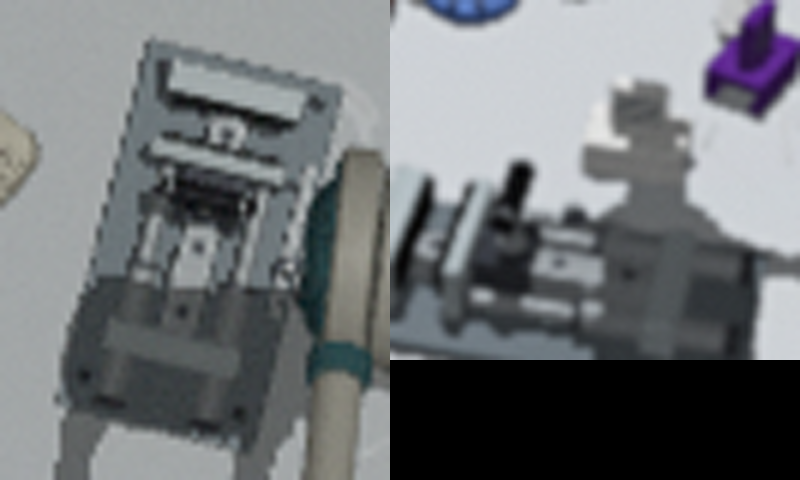

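The stop block stands upright on the bench (side crop 640,140), clear of the holder, and the jaw is still shut. The T-bar is at (515,200) in the side crop. I turn a quarter turn and move above the handle, with the fingers set to close along the slide.

Emit:
servo_tool --series "-0.008 0.025 0 0 0 8.5 0.5; -0.016 0.05 0 0 0 17 0.5; -0.024 0.075 0 0 0 25.5 0.5; -0.032 0.1 0 0 0 34 0.5; -0.04 0.126 0 0 0 42.5 0.5"

```text
clock: 7.3
position: [0.5496, 0.1131, 0.1666]
ee_rot: [-0.0, 0.488, 0.873, -0.0]
contact_force: [0.4, -0.2, 0.6]
width: 0.0427
gripper_force: 0.0
```

Emit:
servo_tool --series "0 0 0 0 0 8.5 0.5; 0 0 0 0 0 17 0.5; 0 0 0 0 0 25.5 0.5; 0 0 0 0 0 34 0.5; 0 0 0 0 0 42.5 0.5"

```text
clock: 7.8
position: [0.5491, 0.1123, 0.1664]
ee_rot: [-0.0, 0.771, 0.637, -0.001]
contact_force: [-0.4, -0.1, 1.2]
width: 0.0427
gripper_force: 0.0
```

Emit:
servo_tool --series "0 0 0 0 0 5 0.5; 0 0 0 0 0 5 0.5; 0 0 0 0 0 5 0.5"

```text
clock: 8.1
position: [0.5493, 0.1123, 0.1667]
ee_rot: [-0.0, 0.796, 0.606, -0.0]
contact_force: [0.1, -0.2, 0.2]
width: 0.0428
gripper_force: 0.0
```

```bash
python3 - <<'E'
from h import *
b=cv2.imread('pics/s1.png');S=lambda p:((p-[235,165]+.5)*5-.5+[390,0]).round(0)
for x in(.016,.020,.024):print(x,[S(proj('side',W(x,y,.068))) for y in(-.027,0,.027)],[((proj('top',W(x,y,.068))-[215,150]+.5)*6).round(0) for y in(-.027,.027)])
print([(x,S(proj('side',W(x,0,.046)))) for x in(.068,)])
m=cv2.cvtColor(b,cv2.COLOR_BGR2GRAY)[190:220,250:270];print(m)
s=manip.get_state();print(rel(),s['width'],s['qpos'])
E
```

```text
0.016 [array([536., 163.]), array([524., 196.]), array([512., 231.])] [array([253., 220.]), array([155., 196.])]
0.02 [array([528., 162.]), array([516., 195.]), array([504., 230.])] [array([255., 213.]), array([157., 189.])]
0.024 [array([520., 161.]), array([508., 194.]), array([496., 229.])] [array([257., 206.]), array([159., 181.])]
[(0.068, array([424., 214.]))]
[[208 210 209 208 209 209 208 209 209 209 209 209 210 209 209 208 208 208
  208 207]
 [208 209 207 208 208 209 209 209 209 209 208 208 208 209 208 209 209 208
  209 208]
 [208 208 208 209 209 209 208 208 208 208 208 209 208 208 209 208 209 209
  208 209]
 [208 209 209 208 208 209 208 209 209 208 209 208 208 209 209 209 208 208
  208 209]
 [207 209 209 209 209 208 208 208 209 210 211 211 209 209 210 209 207 209
  208 209]
 [208 209 208 208 209 209 209 209 210 209 208 208 208 209 210 209 209 209
  208 208]
 [208 208 209 209 209 208 210 211 203 189 180 175 182 200 209 210 208 209
  209 209]
 [209 209 208 209 208 209 209 209 183 138 105  95 119 165 198 210 210 209
  208 210]
 [210 209 209 209 209 209 212 205 160  79  34  27  
[... 1310 characters left out ...]
[148  96  63  59  61  64  68  72  73  74  73  64  50  45  64  93 109 101
   88  87]
 [128  79  59  61  61  60  56  52  56  59  55  46  38  51  97 134 142 132
  118 115]
 [111  68  58  59  60  58  47  35  32  34  32  29  33  61 120 156 158 143
  126 125]
 [ 89  55  48  49  53  52  43  31  25  26  29  33  47  86 139 162 160 134
  103 107]
 [ 76  46  34  32  37  38  36  30  30  28  31  38  56 108 151 165 161 143
  124 131]
 [ 70  47  30  28  29  30  29  29  28  30  30  33  50 100 134 144 144 150
  154 158]]
(array([ 1.700e-02, -1.000e-04,  1.667e-01]), np.float64(-89.87245501320376)) 0.04275158425102239 [7.74990611e-02 3.14068709e-01 1.66666741e+00 8.98575857e-05
 1.16168106e+00 3.47237120e-01]
```

Emit:
servo_tool --series "0 0.005 0.02 0 0 0 0.5; 0 0.005 0.045 0 0 0 0.5; 0 0.005 0.07 0 0 0 0.5; 0 0.005 0.09 0 0 0 0.5; 0 0.005 0.096 0 0 0 0.5"

```text
clock: 8.6
position: [0.5527, 0.1108, 0.0687]
ee_rot: [-0.001, 0.796, 0.605, -0.002]
contact_force: [-0.4, -0.1, -0.4]
width: 0.0426
gripper_force: 0.0
```

Emit:
servo_tool --series "0 0 0 0 0 0 0.6; 0 0 0 0 0 0 0.7; 0 0 0 0 0 0 0.8; 0 0 0 0 0 0 1; 0 0 0 0 0 0 1" --squeeze 60

```text
clock: 9.1
position: [0.553, 0.1116, 0.0721]
ee_rot: [-0.001, 0.796, 0.605, -0.001]
contact_force: [-4.0, 2.7, 6.0]
width: 0.0119
gripper_force: 58.5
```

Emit:
servo_tool --series "0 0 0 0 0 0 1; 0 0 0 0 0 0 1"

```text
clock: 9.3
position: [0.553, 0.1116, 0.0722]
ee_rot: [-0.001, 0.796, 0.605, -0.0]
contact_force: [-4.2, 1.5, 5.6]
width: 0.0117
gripper_force: 58.5
```

```bash
python3 - <<'E'
from h import *
s=manip.get_state();print(rel(),s['width'],s['contact_force'],s['gripper_force'])
E
```

```text
(array([0.0207, 0.0002, 0.0722]), np.float64(-89.9867791188228)) 0.011748193358785455 [-4.18870699  1.47144349  5.61035529] 58.53050708770752
```

Gripped. Draw 42 mm, then measure.

Emit:
servo_tool --series "0 -0.005 0 0 0 0 1; 0 -0.01 0 0 0 0 1; 0 -0.015 0 0 0 0 1; 0 -0.02 0 0 0 0 1; 0 -0.025 0 0 0 0 1"

```text
clock: 9.8
position: [0.5344, 0.1169, 0.0722]
ee_rot: [0.003, 0.796, 0.605, 0.003]
contact_force: [6.4, -4.4, -3.2]
width: 0.0116
gripper_force: 58.6
```

Emit:
servo_tool --series "0 -0.005 0 0 0 0 1; 0 -0.01 0 0 0 0 1; 0 -0.015 0 0 0 0 1; 0 -0.017 0 0 0 0 1; 0 -0.017 0 0 0 0 1"

```text
clock: 10.3
position: [0.5185, 0.1213, 0.0722]
ee_rot: [0.004, 0.796, 0.605, 0.004]
contact_force: [7.0, -4.9, -3.0]
width: 0.0119
gripper_force: 58.5
```

```bash
python3 - <<'E'
from h import *
t=img('top','t2.png');b=img('side','s2.png');s=manip.get_state();print(rel(),s['width'],s['contact_force'],s['gripper_force'])
o=np.zeros((480,800,3),np.uint8)
t0=cv2.imread('pics/t0.png')
f=lambda i:cv2.resize(i[165:213,245:285],None,fx=10,fy=10,interpolation=cv2.INTER_CUBIC)
o[:,:400]=f(t0);o[:,400:]=f(t)
cv2.imwrite('pics/c4.png',o)
g=lambda i:cv2.resize(i[190:230,240:290],None,fx=8,fy=8,interpolation=cv2.INTER_CUBIC)
cv2.imwrite('pics/c5.png',np.hstack([g(cv2.imread('pics/s1.png')),g(b)]))
E
```

```text
(array([-0.0149,  0.0003,  0.0722]), np.float64(-89.92615720937839)) 0.011928719626342699 [ 8.03486865 -4.12815811 -3.79762171] 58.49497675895691
```

View pics/c4.png

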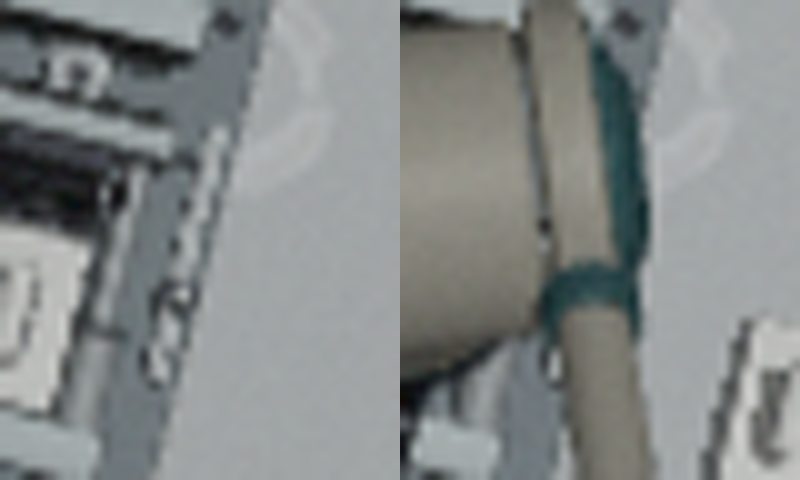

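View pics/c5.png

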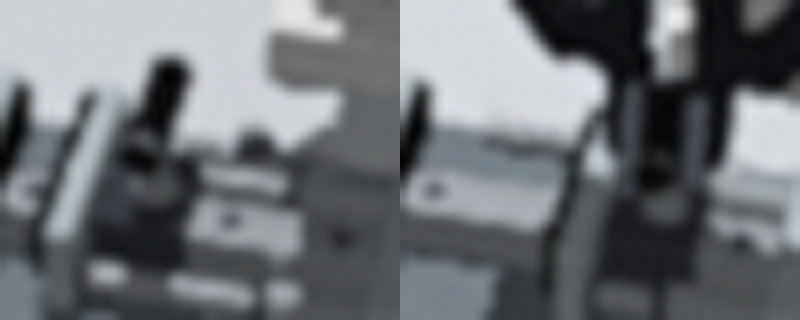

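The top crops show, with the jaw shut, the dark pointer by the scale at (185,158) and the dark index saddle at (177,293). In the present pictures the arm hides both. I measure from the shut picture, resampled onto the plane z = 18 mm in holder axes.

```bash
python3 - <<'E'
from h import *
t0=cv2.imread('pics/t0.png')
k=8 # px/mm ; cols: x 60..-25 -> , rows y -30..-66
src=np.float32([proj('top',W(x/1e3,y/1e3,.018)) for x,y in[(-30,-30),(65,-30),(65,-66),(-30,-66)]])
dst=np.float32([(0,0),(95*k,0),(95*k,36*k),(0,36*k)])
H=cv2.getPerspectiveTransform(src,dst)
o=cv2.warpPerspective(t0,H,(95*k,36*k),flags=cv2.INTER_CUBIC)
o=cv2.convertScaleAbs(o,alpha=1.3)
for x in range(-30,66,5): cv2.line(o,((x+30)*k,0),((x+30)*k,12 if x%10 else 25),(0,0,255),1)
for y in range(-65,-30,5): cv2.line(o,(0,(-30-y)*k),(12,(-30-y)*k),(0,255,255),1)
cv2.imwrite('pics/c6.png',o)
b=cv2.imread('pics/s1.png');g=cv2.cvtColor(b,cv2.COLOR_BGR2GRAY)
print(g[200:214,264:280])
for z in(.02,.03,.035,.04): print(z,proj('side',W(0,-.048,z)),proj('side',W(-.005,-.048,z)))
E
```

```text
[[178 208 210 209 209 208 209 210 206 187 162 135 111 108 111 112]
 [196 210 210 208 207 209 209 209 208 207 200 183 165 162 162 163]
 [207 211 210 208 209 208 208 210 209 211 211 208 205 205 205 207]
 [210 210 210 209 210 209 209 208 209 210 210 211 210 211 213 213]
 [211 210 209 209 210 208 206 203 202 208 210 210 209 210 210 210]
 [212 209 209 210 210 201 187 179 180 196 207 211 210 210 206 195]
 [198 199 202 205 205 181 144 127 132 156 192 211 210 202 181 151]
 [164 168 172 183 186 151  95  71  67  93 156 196 193 164 134 109]
 [122 127 128 149 156 118  63  45  43  58 112 152 143 111  95  91]
 [ 79  95 105 118 124  89  55  49  50  58  73  87  85  76  73  78]
 [ 60 101 116 114 110  98  88  81  77  79  77  66  59  58  63  69]
 [ 55 113 142 146 146 148 147 140 129 118 108  91  66  57  64  74]
 [ 47  93 128 142 153 163 165 159 156 152 145 120  78  64  71  76]
 [ 45  72  96 103 109 115 119 120 129 140 145 119  77  68  76  79]]
0.02 [271.17092731 207.184463  ] [273.02173272 207.46430696]
0.03 [271.25129825 204.30400815] [273.1132059  204.58285159]
0.035 [271.29184362 202.8508821 ] [273.15935249 203.12920882]
0.04 [271.3326318  201.38905399] [273.20577568 201.66685278]
```

View pics/c6.png

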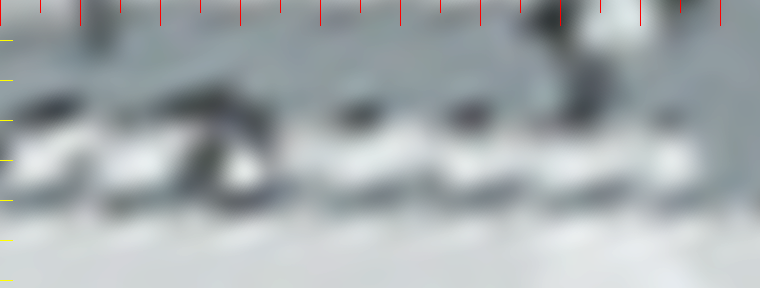

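Holding the shut picture against the scale, the pointer is at x ≈ +43 mm and the index at x ≈ -1 mm, so travel is about 43.5 mm (within 39 to 52). The TCP has moved about 36 mm so far. I draw further, then lean the hand about the closing axis towards +y to unblock the top view of the scale.

Emit:
servo_tool --series "0 -0.002 0 0 0 0 1; 0 -0.004 0 0 0 0 1; 0 -0.007 0 0 0 0 1; 0 -0.007 0 0 0 0 1; 0 -0.007 0 0 0 0 1" --squeeze 40

```text
clock: 10.9
position: [0.5124, 0.1231, 0.0722]
ee_rot: [0.004, 0.796, 0.605, 0.004]
contact_force: [7.6, -4.2, -3.3]
width: 0.0114
gripper_force: 58.4
```

Emit:
servo_tool --series "0 0 0 0 -4 0 1; 0 0 0 0 -8 0 1; 0 0 0 0 -12 0 1; 0 0 0 0 -16 0 1; 0 0 0 0 -20 0 1"

```text
clock: 11.4
position: [0.5124, 0.1226, 0.073]
ee_rot: [0.11, 0.784, 0.596, -0.136]
contact_force: [6.0, -9.1, -0.2]
width: 0.0118
gripper_force: 58.6
```

```bash
python3 - <<'E'
from h import *
t=img('top','t3.png');s=manip.get_state();print(rel(),s['width'],s['contact_force'],s['gripper_force'],s['qpos'])
k=8
src=np.float32([proj('top',W(x/1e3,y/1e3,.018)) for x,y in[(-30,-30),(65,-30),(65,-66),(-30,-66)]])
dst=np.float32([(0,0),(95*k,0),(95*k,36*k),(0,36*k)])
H=cv2.getPerspectiveTransform(src,dst)
o=[]
for f in('t0','t3'):
    w=cv2.cvtColor(cv2.warpPerspective(cv2.imread(f'pics/{f}.png'),H,(95*k,36*k),flags=cv2.INTER_AREA),cv2.COLOR_BGR2GRAY); o.append(w)
for y in(-40,-42,-44,-46,-50):
    for w in o: print(y,[int(w[(-30-y)*k,(x+30)*k]) for x in range(-20,60,2)])
E
```

```text
(array([-0.0213, -0.0001,  0.073 ]), np.float64(-89.65657093447209)) 0.011876697746623229 [  6.40923691 -11.23769517   8.50081488] 59.7808974981308 [ 0.29981872  0.47245175  1.74019082 -0.33619157  1.13986417  0.74165502]
-40 [114, 114, 115, 115, 116, 115, 115, 111, 103, 99, 106, 114, 118, 118, 118, 117, 117, 117, 117, 116, 117, 117, 116, 116, 116, 115, 115, 114, 114, 115, 97, 77, 78, 86, 106, 114, 116, 115, 115, 114]
-40 [117, 117, 118, 118, 118, 119, 119, 114, 106, 94, 74, 77, 96, 108, 115, 118, 119, 118, 118, 119, 118, 119, 120, 120, 118, 119, 120, 120, 119, 119, 120, 121, 119, 120, 121, 121, 121, 120, 120, 119]
-42 [101, 109, 113, 115, 113, 103, 92, 78, 70, 69, 88, 101, 109, 114, 116, 116, 116, 114, 108, 112, 115, 117, 116, 115, 110, 106, 111, 112, 115, 117, 101, 73, 76, 88, 105, 113, 116, 115, 114, 114]
-42 [105, 114, 117, 117, 114, 106, 95, 81, 71, 65, 61, 68, 87, 101, 113, 118, 121, 115, 108, 114, 117, 119, 119, 119, 111, 109, 116, 117, 119, 120, 119, 112, 112, 117, 120, 122, 122, 121, 120, 119]
-44 [101, 118, 113, 107, 102, 87, 76, 74, 71, 71, 75, 74, 92, 112, 120, 119, 107, 
[... 402 characters left out ...]
 147, 131, 116, 107, 105, 125, 131, 121, 110, 106, 99, 107, 126, 133, 136, 120, 118, 120, 120]
-46 [146, 148, 128, 121, 127, 126, 126, 111, 93, 87, 86, 79, 97, 123, 135, 132, 122, 113, 109, 138, 154, 151, 134, 117, 109, 107, 128, 133, 125, 115, 111, 104, 113, 134, 140, 141, 123, 119, 124, 124]
-50 [129, 143, 155, 163, 164, 159, 126, 92, 74, 103, 145, 126, 122, 146, 156, 157, 158, 163, 164, 165, 164, 158, 151, 156, 161, 159, 161, 163, 160, 160, 163, 162, 160, 162, 163, 159, 160, 165, 149, 131]
-50 [133, 148, 158, 167, 168, 164, 129, 94, 79, 107, 148, 129, 126, 148, 158, 161, 162, 168, 167, 168, 167, 163, 156, 161, 165, 162, 164, 166, 164, 164, 167, 166, 163, 166, 167, 163, 165, 169, 153, 133]
```

The lean opened the view. The pointer now stands at x ≈ +3.5 mm, against +44 when shut. The index is at about -0.5 to -1 mm, since the dark patch at (-3,-41) is partly the screw's shadow. I draw about 5 mm more.

Emit:
servo_tool --series "0 -0.002 0 0 0 0 1; 0 -0.004 0 0 0 0 1; 0 -0.005 0 0 0 0 1; 0 -0.005 0 0 0 0 1; 0 -0.005 0 0 0 0 1"

```text
clock: 11.95
position: [0.5077, 0.1238, 0.073]
ee_rot: [0.109, 0.784, 0.596, -0.135]
contact_force: [7.8, -7.7, 2.6]
width: 0.0122
gripper_force: 59.0
```

```bash
python3 - <<'E'
from h import *
t=img('top','t4.png');s=manip.get_state();print(rel(),s['width'],s['contact_force'],s['gripper_force'])
k=8
src=np.float32([proj('top',W(x/1e3,y/1e3,.018)) for x,y in[(-30,-30),(65,-30),(65,-66),(-30,-66)]])
H=cv2.getPerspectiveTransform(src,np.float32([(0,0),(95*k,0),(95*k,36*k),(0,36*k)]))
o=[cv2.warpPerspective(cv2.imread(f'pics/{f}.png'),H,(95*k,36*k),flags=cv2.INTER_CUBIC) for f in('t0','t3','t4')]
for y in(-36,-38,-40,-42,-44):
    for w in o: print(y,[int(w[(-30-y)*k,(x+30)*k].mean()) for x in range(-20,16,2)])
for w in o:
    for x in range(-30,66,5): cv2.line(w,((x+30)*k,0),((x+30)*k,6 if x%10 else 14),(0,0,255),1)
cv2.imwrite('pics/c7.png',np.vstack([w[:190] for w in o]))
E
```

```text
(array([-0.0263, -0.0002,  0.073 ]), np.float64(-89.75202435974256)) 0.012190759356821023 [ 7.30012356 -7.02439094  2.47631144] 59.00248110294342
-36 [95, 82, 94, 113, 115, 113, 115, 117, 119, 121, 120, 118, 117, 115, 115, 117, 117, 116]
-36 [98, 90, 100, 116, 120, 120, 125, 114, 101, 91, 93, 111, 129, 141, 131, 111, 116, 122]
-36 [97, 89, 100, 114, 117, 108, 90, 109, 145, 149, 141, 133, 116, 110, 116, 121, 122, 120]
-38 [106, 103, 109, 114, 114, 114, 117, 121, 122, 120, 117, 118, 119, 117, 117, 117, 116, 115]
-38 [109, 108, 113, 119, 121, 122, 125, 125, 125, 108, 83, 79, 95, 116, 123, 117, 117, 115]
-38 [109, 109, 115, 120, 121, 121, 118, 123, 111, 93, 96, 92, 94, 109, 120, 121, 121, 120]
-40 [115, 117, 120, 119, 119, 119, 118, 112, 101, 99, 109, 121, 119, 119, 118, 117, 118, 123]
-40 [118, 120, 122, 122, 122, 123, 122, 116, 111, 98, 70, 71, 96, 111, 115, 120, 123, 123]
-40 [118, 122, 124, 123, 123, 125, 128, 120, 85, 70, 94, 111, 113, 118, 118, 119, 121, 125]
-42 [95, 112, 114, 115, 112, 100, 84, 71, 61, 67, 87, 103, 107, 114, 114, 115, 116, 114]
-42 [98, 118, 118, 118, 113, 102, 87, 75, 67, 64, 55, 64, 83, 98, 110, 120, 122, 114]
-42 [98, 116, 117, 118, 114, 104, 89, 69, 58, 78, 99, 110, 114, 120, 118, 119, 119, 114]
-44 [97, 118, 108, 98, 97, 84, 72, 66, 61, 61, 65, 71, 90, 115, 121, 117, 101, 78]
-44 [100, 124, 114, 102, 101, 88, 75, 69, 63, 63, 62, 67, 76, 97, 117, 122, 108, 78]
-44 [101, 123, 113, 102, 101, 91, 76, 59, 59, 73, 73, 74, 96, 123, 127, 124, 107, 79]
```

View pics/c7.png

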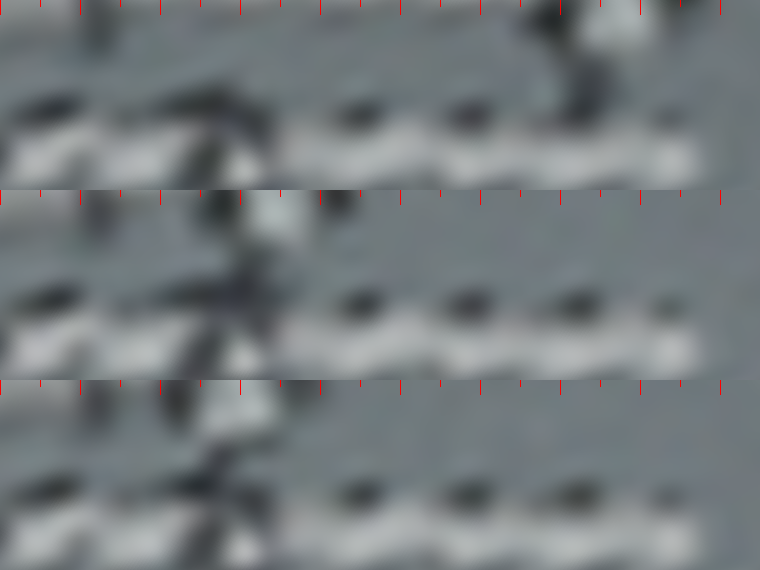

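In the third strip the pointer (205,465) now points into the index saddle (about 210–240). The difference in x is about 1.5 mm or less, within the 4 mm tolerance. I hold over a second, then hand in.

Emit:
servo_tool --series "0 0 0 0 0 0 1; 0 0 0 0 0 0 1; 0 0 0 0 0 0 1; 0 0 0 0 0 0 1; 0 0 0 0 0 0 1"

```text
clock: 12.5
position: [0.5077, 0.1238, 0.073]
ee_rot: [0.109, 0.784, 0.596, -0.135]
contact_force: [7.5, -7.3, 2.8]
width: 0.0121
gripper_force: 59.0
```

Emit:
servo_tool --series "0 0 0 0 0 0 1; 0 0 0 0 0 0 1; 0 0 0 0 0 0 1; 0 0 0 0 0 0 1; 0 0 0 0 0 0 1"

```text
clock: 13.0
position: [0.5077, 0.1238, 0.073]
ee_rot: [0.109, 0.784, 0.596, -0.135]
contact_force: [6.4, -7.2, 1.7]
width: 0.012
gripper_force: 59.0
```

Emit:
servo_tool --series "0 0 0 0 0 0 1; 0 0 0 0 0 0 1; 0 0 0 0 0 0 1; 0 0 0 0 0 0 1; 0 0 0 0 0 0 1"

```text
clock: 13.5
position: [0.5077, 0.1238, 0.0731]
ee_rot: [0.109, 0.784, 0.596, -0.135]
contact_force: [7.9, -7.6, 2.3]
width: 0.0118
gripper_force: 59.0
```

```bash
python3 -c "
from h import *
print(rel()); print(manip.sign_off())"
```

```text
(array([-0.0262, -0.0002,  0.0731]), np.float64(-89.75394862186467))
the job is handed in; nothing more can be done
None
```

The job is handed in: the stop block stands on the bench clear of the holder, and the gripper holds the jaw drawn at the index, about 1.5 mm off by my image measurement (tolerance 4 mm); sign-off returned no verdict.

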